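# Seat the vial tray on the shaker's pins

### The arm

A 6-joint arm with a two-finger parallel gripper is mounted at the origin on the work surface. World frame = base frame: x ahead of the robot, y to its left, z up, the work surface at z = 0. Lengths are in mm, angles in degrees, forces in N, time in s.
With the tool pointing down it reaches from about 300 to 850 mm from the base axis. Payload 4.2 kg.
Tool frame: the origin (TCP) lies between the finger pads; the fingertips stand 11 mm ahead of it and the grasp point (between the pads) lies 8 mm behind it (env.tips_ahead is the distance from the TCP to the fingertips, in mm); z points along the fingers, y is the line along which they close (so a half turn about z gives the same grasp; the last joint's range is limited). The gripper opens to 91 mm and grips with 3 to 60 N. Pads are 32 mm wide; open, the fingers measure 118 mm over their backs; the gripper's body (76 mm by 178 mm) begins 60 mm behind the grasp point.
Start: joints at [-71.906, 18.312, 89.639, -0, 72.044, -1.146], TCP at [189.48, -542.899, 224.976] pointing down, gripper open.
Joint ranges: [-177.97, 177.97], [-48.28, 115.42], [12.27, 149.76], [-77.06, 257.06], [2.81, 150.46], [-146.56, 146.56]. Speed limits (degrees/s): [147.25, 147.25, 180, 180, 180, 180].

### API

Orientations are given as [roll, pitch, yaw] about the fixed x, y, z axes, in that order (R = Rz(yaw) Ry(pitch) Rx(roll)).
In Python, from workcell import env, cams gives the robot as it stands.
- The arm moves only by the tool step_arm, never from a script. Its arguments are lists of equal length, an entry for each row: "linear": the shift along the tool's x, y, z in units of 30 cm (1.0 is 30 cm), a list of three; "turn": the turn about the tool's z in units of 360 degrees (1.0 is 360 degrees). In form: {"linear": [[tx, ty, tz], ...], "turn": [turn, ...]}. A call has 1 to 20 rows; each row is the pose to reach, as a shift and turn from the pose commanded when the call began, along the tool's axes at that moment, turning the shorter way round; what a row does not reach only later rows make up. A row lasts 1/8 s, in which the tool goes at most 62.5 mm and 10.7 degrees, less where a joint would pass 70% of its speed; a pose out of reach is approached as far as the arm can. A call with a number of a shift or a turn outside -1 to 1 is refused whole. A call with a gripper value outside its range is refused whole. "fingers" is the closure, from -1 (fully open) to 1 (shut), so that 0 is half open, set as the call begins (left out, the last holds). The fingers move at their own pace and stop on an object; "force" is the grip in N (left out, the last holds). Time passes only in rows, so rows that repeat a pose let the fingers close. It gives the time, the measured TCP pose, the force, the opening and the grip force at its end, in the units of the state.
- env.state(): the state, without advancing time (a new reading comes with each control period).
- cams.grab_frame(name): name is "side" or "top" or "wrist"; returns a dict with "color" (400x640x3 uint8, blue, green, red), "fx", "fy", "cx", "cy" (pixels), "extrinsics" (4x4, takes a point from camera to world coordinates); the wrist camera has in their place "tool_from_camera" (4x4, takes a point from camera to tool coordinates, whose origin is the TCP and whose axes are the flange's). Camera axes: x right, y down, z forward; pixel columns grow to the right and rows downward; lengths in mm; the calibration is good to about 2 mm. A picture is of the moment at which its call begins: read the wrist's pose just before it. There is no depth.
- env.job_done(): hands the job in; it is judged then, once.
The state is a dict: "time_s": time; "qpos": joint angles; "qvel": joint speeds; "effort": joint torques, N m; "ee_pos": TCP position; "ee_rot": TCP orientation; "force": force on the tool from outside, world axes, zero at the start; "torque": the same for the moment, N m; "gripper_width": finger opening in mm; "gripper_force": force on a finger pad.
Only numpy, scipy, OpenCV 4.12 (cv2) and the standard library are available. Lean on these libraries where they do the work, as an engineer would, in place of code of your own. Each camera call takes 0.05 s, during which the arm holds its last target. There are 200 camera calls.

### The job

On one of the two bench shakers the blue vial tray is sitting askew on top of the four locating pins. Take it by its handle and slide it over the pin tops, without lifting it high, until its four holes drop over the pins and it lies flat on the shaker's deck, then let go. Leave the white tray on the other shaker and the amber bottle as they are.

Things in the scene. Friction and masses are not known exactly. Their poses are not given: they have to be found in the camera images.
- blue_tray_handle (a point): Centre of the black bar handle (80 along x, 16 wide, 16 high, on end posts, 26 gap below; sizes in mm) over the middle of the loose blue tray, 40 above its underside. Tray 240 (x) x 180 (y) x 6, about 0.5 kg; 30 holes at x +-65, y +-50; vials 37 high near the short ends, x +-102. z up. Starts level on the pin tops, 30 to 50 off the deck's centre, up to 9 degrees askew.
- shaker_deck (a point): Centre of the top of the fixed aluminium deck under the blue tray: 260 (x) x 200 (y) mm, 70 above the bench. Steel pins at x +-65, y +-50, 14 tall, 14 wide, tapering to 6 at the tip (a hole within 10 of its pin finds its way down). Seated, the tray lies centred on the deck, its x along the deck's x, its handle's centre 40 above this point (on the pin tops: 54).
- white_tray_handle (a point): Middle of the handle of the white vial tray, the same in shape and size as the blue one; it is already seated on the other, identical shaker. Not to be touched.
- bottle_middle (a point): Middle of the amber glass bottle with a blue cap standing on the bench beside the shakers, 66 mm in diameter, 130 mm tall; this point is 65 mm above the bench. Not to be touched.

How it is judged:
By the outcome, as a careful person would: the job done as asked, in the order asked, and still so for the second after the job is handed in, with the robot touching nothing.
It also fails if it takes over 32 s, if anything falls off the work surface, if the arm or the gripper's body presses on something with over 40 N, if the wrist force passes 120 N, or if a joint passes its speed limit or range.

## Working session

There is one attempt and no reset: what is moved stays moved. The work goes in short steps, Python scripts to look and compute and a tool call to move; the robot and the scene stay as the last step left them, time stands still between calls to the robot, and variables do not carry over. Pictures are saved under pics/ and viewed, at most 10 in all, crops included, and the job is handed in when it is done.

Besides the shell and the picture viewer there is one more tool, called after "Emit:" as name(argument=value, ...) on one line, values as JSON. step_arm: Moves the arm, as the interface text tells. Its arguments: {"type":"object","properties":{"linear":{"type":"array"},"turn":{"type":"array"},"fingers":{"type":"number"},"force":{"type":"number"}},"required":["linear","turn"]}

```bash
mkdir -p pics; python3 - <<'E'
from workcell import env,cams
import cv2,numpy as np
s=env.state();print(s['ee_pos'],s['ee_rot'],s['time_s'])
for n in('top','side'):
    f=cams.grab_frame(n);cv2.imwrite(f'pics/{n}0.png',f['color']);print(n,f['fx'],f['fy'],f['cx'],f['cy'],np.round(f['extrinsics'],4).tolist())
f=cams.grab_frame('wrist');print(f['fx'],f['cx'],f['cy'],np.round(f['tool_from_camera'],3).tolist())
E
```

```text
[ 189.32909493 -542.40205304  224.11550699] [-1.79895391e+02 -1.88357659e-03  1.92401680e+01] 0.0
top 399.4411487060519 399.4411487060519 322.65303505876386 197.38275448024484 [[0.0242, -0.9966, 0.0786, 420.0066], [-0.9997, -0.0245, -0.0024, 20.711], [0.0043, -0.0785, -0.9969, 1479.0937], [0.0, 0.0, 0.0, 1.0]]
side 433.45629872867426 433.45629872867426 326.4879196828827 199.93277367485854 [[-0.9597, -0.2023, 0.1948, 261.9584], [-0.2804, 0.6502, -0.7061, 968.9717], [0.0162, -0.7323, -0.6808, 1063.29], [0.0, 0.0, 0.0, 1.0]]
296.9795755848051 318.890463261537 195.01094017689306 [[-0.001, -0.97, -0.244, 68.576], [1.0, -0.001, 0.001, 1.227], [-0.001, -0.244, 0.97, -160.197], [0.0, 0.0, 0.0, 1.0]]
```

View pics/top0.png

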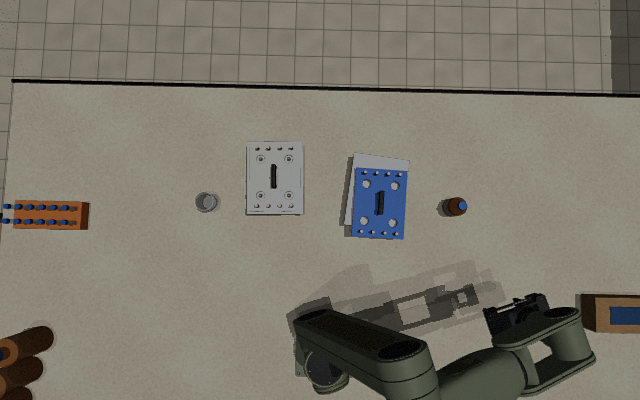

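View pics/side0.png

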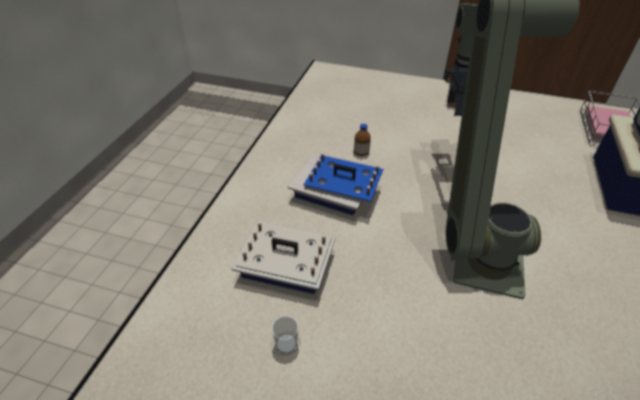

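The top view shows the blue tray near (380,203) on its shaker, with white deck showing on its far (up) and left sides. The white tray is at (275,178) and the bottle at (456,206). The side view agrees.

```bash
cat > h.py <<'E'
from workcell import env,cams
import cv2,numpy as np
from scipy.spatial.transform import Rotation as R
def grab(n):
    s=env.state();f=cams.grab_frame(n)
    if n=='wrist':
        T=np.eye(4);T[:3,:3]=R.from_euler('xyz',s['ee_rot'],degrees=True).as_matrix();T[:3,3]=s['ee_pos'];f['extrinsics']=T@f['tool_from_camera']
    return f
def ray(f,uv,z):
    uv=np.atleast_2d(uv).astype(float);E=np.array(f['extrinsics'])
    d=np.c_[(uv[:,0]-f['cx'])/f['fx'],(uv[:,1]-f['cy'])/f['fy'],np.ones(len(uv))]@E[:3,:3].T
    return (E[:3,3]+d*((z-E[2,3])/d[:,2])[:,None])[:,:2]
def proj(f,P):
    E=np.linalg.inv(np.array(f['extrinsics']));p=np.atleast_2d(P)@E[:3,:3].T+E[:3,3]
    return np.c_[f['fx']*p[:,0]/p[:,2]+f['cx'],f['fy']*p[:,1]/p[:,2]+f['cy']]
def blue(f,roi=None):
    h=cv2.cvtColor(f['color'],cv2.COLOR_BGR2HSV);m=cv2.inRange(h,(105,120,60),(130,255,255))
    c=max(cv2.findContours(m,cv2.RETR_EXTERNAL,cv2.CHAIN_APPROX_NONE)[0] if roi is None else [k for k in cv2.findContours(m,cv2.RETR_EXTERNAL,cv2.CHAIN_APPROX_NONE)[0] if roi(k)],key=cv2.contourArea)
    return c[:,0,:],m
def rect(P):
    (c,s,a)=cv2.minAreaRect(P.astype(np.float32));b=cv2.boxPoints((c,s,a))
    e=b[1]-b[0] if np.linalg.norm(b[1]-b[0])>np.linalg.norm(b[2]-b[1]) else b[2]-b[1]
    y=np.degrees(np.arctan2(e[1],e[0]));y=(y+90)%180-90
    return np.array(c),s,y
E
python3 - <<'E'
from h import *
f=grab('top')
c,m=blue(f,lambda k:k[:,0,0].max()<500 and k[:,0,0].min()>300)
print(rect(ray(f,c,90)))
print('handle',ray(f,[380,203],124+4))
x0,x1,y0,y1=320,480,130,260
cv2.imwrite('pics/c1.png',cv2.resize(f['color'][y0:y1,x0:x1],None,fx=4.6,fy=4.6,interpolation=cv2.INTER_CUBIC))
h=cv2.cvtColor(f['color'],cv2.COLOR_BGR2HSV)
print(h[157,365:400:6].tolist(),h[145,380].tolist(),h[200,349].tolist())
print('deck tl,tr,bl',ray(f,[[354,153],[409,160],[345,225]],70))
E
```

```text
(array([ 515.35339355, -180.31719971]), (179.26119995117188, 239.24168395996094), np.float32(-2.8016205))
handle [[ 512.1991379  -177.43874883]]
[[108, 8, 150], [130, 5, 148], [105, 3, 152], [114, 8, 151], [28, 25, 123], [22, 40, 142]] [23, 32, 143] [105, 3, 148]
deck tl,tr,bl [[ 692.7842337   -90.74599532]
 [ 672.43348569 -287.46516635]
 [ 435.53422615  -63.69982919]]
```

View pics/c1.png

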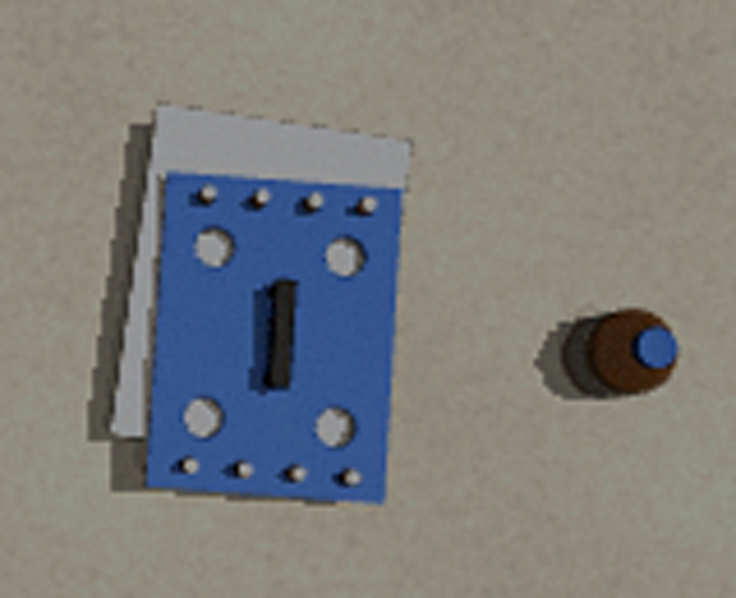

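The zoomed crop shows the deck corners at about (354,153), (409,160) and (345,225) in the full picture. That puts the deck centre near (554,-176) at yaw -6°, with the tray at (515,-180) and yaw -2.8°. I'll move above the handle.

Emit:
step_arm(linear=[[0.7,-0.4,-0.25],[0.7,-0.4,-0.25],[0.7,-0.4,-0.25],[0.7,-0.4,-0.25],[0.7,-0.4,-0.25],[0.7,-0.4,-0.25]], turn=[0.061,0.061,0.061,0.061,0.061,0.061], fingers=-1)

```text
time_s: 0.95
ee_pos: [348.1, -360.3, 299.8]
ee_rot: [180.0, 0.0, -2.6]
force: [-0.5, 0.2, 0.4]
gripper_width: 91.0
gripper_force: 0.0
```

Emit:
step_arm(linear=[[0.53,-0.63,0],[0.53,-0.63,0],[0.53,-0.63,0],[0.53,-0.63,0],[0.53,-0.63,0],[0.53,-0.63,0],[0.53,-0.63,0],[0.53,-0.63,0]], turn=[0,0,0,0,0,0,0,0])

```text
time_s: 1.95
ee_pos: [515.2, -180.5, 300.1]
ee_rot: [180.0, -0.0, -2.9]
force: [-0.3, 1.0, 0.5]
gripper_width: 91.3
gripper_force: 0.0
```

```bash
python3 - <<'E'
from h import *
f=grab('wrist');s=env.state();print(s['ee_pos'],s['ee_rot'],s['time_s'])
cv2.imwrite('pics/w1.png',f['color'])
c,m=blue(f);print(rect(ray(f,c,90)))
# deck corners predicted
a=np.radians(-6);X=np.array([np.cos(a),np.sin(a),0]);Y=np.array([-X[1],X[0],0]);C=np.array([554,-175.6,70])
print(proj(f,[C+i*130*X+j*100*Y for i,j in((1,1),(1,-1),(-1,1),(-1,-1))]))
# handle top: dark, inside tray
g=f['color'].max(2);k=np.zeros_like(g);cv2.fillPoly(k,[c],255)
d=((g<45)&(k>0)).astype(np.uint8)*255
for q in cv2.findContours(d,cv2.RETR_EXTERNAL,cv2.CHAIN_APPROX_NONE)[0]:
    if cv2.contourArea(q)>200: print(cv2.boundingRect(q),rect(ray(f,q[:,0],132)))
E
```

```text
[ 515.35101819 -180.2433449   300.11776512] [ 1.79980712e+02 -1.08175817e-02 -2.83136326e+00] 2.0
(array([ 529.19445801, -182.05021667]), (179.4573211669922, 217.2488250732422), np.float32(-2.938713))
[[233.87558269  29.62623999]
 [401.28108816  39.59798992]
 [236.81202476 234.45582483]
 [378.93319781 241.55963965]]
(311, 144, 15, 70) (array([ 519.76824951, -181.13897705]), (15.419393539428711, 78.98507690429688), np.float32(-2.6296997))
```

View pics/w1.png

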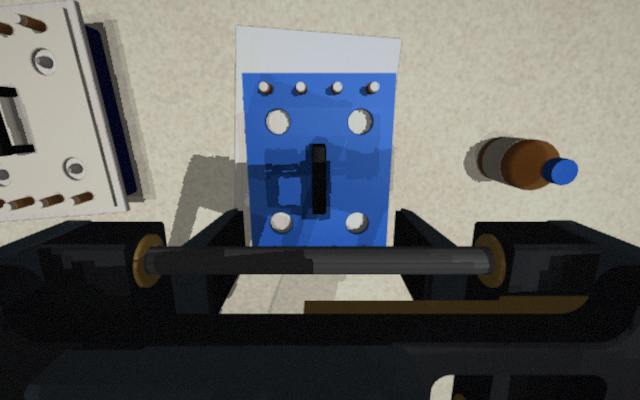

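The wrist view shows the deck's far corners at (236,26) and (401,39). The handle is at (311–326, 144–214), between the open fingers, and nothing is in the way of the descent.

```bash
python3 - <<'E'
from h import *
f=grab('wrist');c,m=blue(f)
h=cv2.cvtColor(f['color'],cv2.COLOR_BGR2HSV).astype(int)
lab=cv2.GaussianBlur(cv2.cvtColor(f['color'],cv2.COLOR_BGR2LAB),(3,3),0)[:,:,2].astype(int) # b: bench yellowish, deck bluish
print(lab[15,300],lab[50,300])
t=(lab[15,300]+lab[50,300])/2
def sub(v): # first crossing
    i=np.argmax(v<t);return i-1+(v[i-1]-t)/(v[i-1]-v[i])
far=np.array([[u,15+sub(lab[15:60,u])] for u in range(245,396,5)])
left=np.array([[215+sub(lab[v,215:260]),v] for v in range(40,120,4)])
def fit(p):
    vx,vy,x,y=cv2.fitLine(p.astype(np.float32),cv2.DIST_HUBER,0,.01,.01).ravel();return np.array([vx,vy]),np.array([x,y])
P=ray(f,far,70);L=ray(f,left,70)
d,p=fit(P);e,q=fit(L)
print('yaw far',np.degrees(np.arctan2(-d[0],d[1])),'left',np.degrees(np.arctan2(e[1],e[0])))
k=np.linalg.solve(np.c_[d,-e],q-p);corner=p+d*k[0];print('corner',corner)
for a in(-6,np.degrees(np.arctan2(-d[0]*np.sign(d[1]),abs(d[1])))):
    r=np.radians(a);X=np.array([np.cos(r),np.sin(r)]);Y=np.array([-X[1],X[0]]);print(a,'deck',corner-130*X-100*Y)
# tray holes
for q in cv2.findContours(m,cv2.RETR_CCOMP,cv2.CHAIN_APPROX_NONE)[0]:
    if cv2.contourArea(q)>250 and cv2.contourArea(q)<1000:
        u=cv2.fitEllipse(q)[0];print('hole',np.round(u,1),ray(f,u,90).round(1))
E
```

```text
137 124
yaw far -7.010763 left -5.0699787
corner [698.3716  -91.48442]
-6 deck [ 558.63088931 -177.34791009]
-7.010763 deck [ 557.138   -174.86949]
hole [563.8 171.8] [[ 505.9 -490.5]]
hole [356.5 222.2] [[ 452.1 -227.9]]
hole [281.1 222. ] [[ 457.4 -128.9]]
hole [359.7 121.3] [[ 580.7 -234.3]]
hole [278.  121.4] [[ 585.7 -135.5]]
```

Emit:
step_arm(linear=[[0.012,0.003,0.2],[0.012,0.003,0.4],[0.012,0.003,0.5],[0.012,0.003,0.56],[0.012,0.003,0.6],[0.012,0.003,0.613],[0.012,0.003,0.613],[0.012,0.003,0.613]], turn=[0,0,0,0,0,0,0,0])

```text
time_s: 3.05
ee_pos: [520.1, -180.4, 116.9]
ee_rot: [180.0, -0.1, -2.7]
force: [-0.0, -0.4, 0.3]
gripper_width: 91.1
gripper_force: 0.0
```

Emit:
step_arm(linear=[[0,0,0],[0,0,0],[0,0,0],[0,0,0],[0,0,0],[0,0,0],[0,0,0],[0,0,0]], turn=[0,0,0,0,0,0,0,0], fingers=1, force=25)

```text
time_s: 4.05
ee_pos: [519.6, -180.3, 116.0]
ee_rot: [180.0, -0.0, -2.7]
force: [-1.2, 0.6, -0.2]
gripper_width: 16.0
gripper_force: 25.0
```

Emit:
step_arm(linear=[[0,0,-0.003],[0.016,-0.003,-0.003],[0.032,-0.006,-0.003],[0.048,-0.009,-0.003],[0.064,-0.012,-0.003],[0.08,-0.014,-0.003],[0.096,-0.017,-0.003],[0.112,-0.02,-0.003],[0.124,-0.022,-0.003],[0.13,-0.022,-0.003],[0.13,-0.022,-0.003],[0.13,-0.022,-0.003]], turn=[0,0.001,0.002,0.003,0.004,0.005,0.006,0.007,0.008,0.0086,0.0086,0.0086])

```text
time_s: 5.55
ee_pos: [558.6, -175.5, 116.9]
ee_rot: [180.0, 0.0, -5.8]
force: [0.3, -1.0, -5.7]
gripper_width: 15.5
gripper_force: 25.0
```

```bash
python3 - <<'E'
from h import *
s=env.state();print(s['ee_pos'],s['ee_rot'],s['force'],s['gripper_width'],s['gripper_force'])
f=grab('wrist')
t=grab('top');cv2.imwrite('pics/m1.png',np.vstack([f['color'][:300],cv2.resize(t['color'][130:260,320:480],(369,300),interpolation=cv2.INTER_CUBIC)[:, :, :] if 0 else cv2.copyMakeBorder(cv2.resize(t['color'][130:260,320:480],(360,292),interpolation=cv2.INTER_CUBIC),0,0,0,280,cv2.BORDER_CONSTANT)]))
E
```

```text
[ 558.62242083 -175.50869093  116.90806259] [ 1.79997328e+02  1.65913022e-02 -5.81894171e+00] [ 0.33854748 -1.0244716  -5.68747047] 15.548180516344916 24.99799132347107
```

View pics/m1.png

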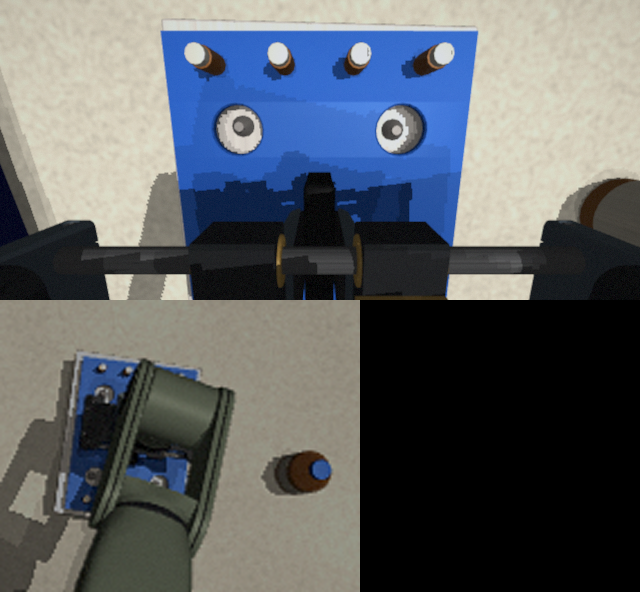

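Both far pins show inside their holes, at (239,127) and (396,130), within a few mm of centre. The tray's full weight is on the gripper, so I'll lower it 15 mm.

Emit:
step_arm(linear=[[0,0,0.01],[0,0,0.02],[0,0,0.03],[0,0,0.04],[0,0,0.046],[0,0,0.05],[0,0,0.05],[0,0,0.05]], turn=[0,0,0,0,0,0,0,0])

```text
time_s: 6.65
ee_pos: [558.8, -175.5, 102.1]
ee_rot: [180.0, -0.0, -5.8]
force: [-0.4, -0.6, -3.8]
gripper_width: 15.5
gripper_force: 25.0
```

Emit:
step_arm(linear=[[0,0,0.002],[0,0,0.004],[0,0,0.004],[0,0,0.004]], turn=[0,0,0,0])

```text
time_s: 7.15
ee_pos: [558.8, -175.5, 102.1]
ee_rot: [180.0, -0.0, -5.8]
force: [-3.4, 0.7, 4.1]
gripper_width: 15.6
gripper_force: 25.0
```

Emit:
step_arm(linear=[[0,0,0],[0,0,0],[0,0,0],[0,0,0],[0,0,0],[0,0,0],[0,0,0]], turn=[0,0,0,0,0,0,0], fingers=-1)

```text
time_s: 8.02
ee_pos: [558.8, -175.5, 100.7]
ee_rot: [180.0, -0.0, -5.8]
force: [-0.5, 0.8, -1.1]
gripper_width: 82.9
gripper_force: 0.0
```

Emit:
step_arm(linear=[[0,0,-0.03],[0,0,-0.1],[0,0,-0.25],[0,0,-0.4],[0,0,-0.6],[0,0,-0.65],[0,0,-0.65]], turn=[0,0,0,0,0,0,0])

```text
time_s: 8.9
ee_pos: [559.0, -175.6, 296.9]
ee_rot: [180.0, -0.1, -5.8]
force: [-0.2, 0.7, -0.4]
gripper_width: 91.4
gripper_force: 0.0
```

```bash
python3 - <<'E'
from h import *
f=grab('wrist');s=grab('side')
c,m=blue(f)
for q in cv2.findContours(m,cv2.RETR_CCOMP,cv2.CHAIN_APPROX_NONE)[0]:
    if 250<cv2.contourArea(q)<1000:
        u=cv2.fitEllipse(q)[0];print('hole',ray(f,u,76).round(1))
a=cv2.resize(s['color'][140:220,270:400],(520,320),interpolation=cv2.INTER_CUBIC)
cv2.imwrite('pics/e1.png',np.vstack([f['color'][:270],cv2.copyMakeBorder(a,0,0,0,120,cv2.BORDER_CONSTANT)]))
E
```

```text
hole [[ 495.8 -501.9]]
hole [[ 488.6 -219.2]]
hole [[ 498.9 -120.5]]
hole [[ 616.7 -232.3]]
hole [[ 626.9 -133.9]]
```

View pics/e1.png

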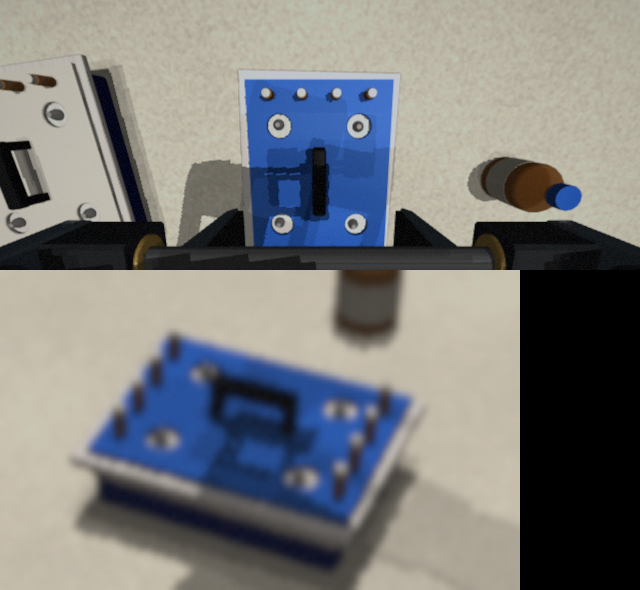

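The tray lies flat with an even white margin and all four pins visible in the holes. Hole spacing on the seated plane matches too. The gripper is clear.

```bash
python3 -c "
from workcell import env
print(env.job_done())"
```

```text
the job is handed in; nothing more can be done
None
```

The blue tray is seated flat on its four pins and released at about 9 s, the white tray and the bottle were left untouched, and the job is handed in (no verdict was returned).

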